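# Pack the last carton into the sprung drawer and shut it

### The arm

A 6-joint arm with a two-finger parallel gripper is mounted at the origin on the work surface. World frame = base frame: x ahead of the robot, y to its left, z up, the work surface at z = 0. Lengths are in m, angles in rad, forces in N, time in s.
With the tool pointing down it reaches from about 0.275 to 1 m from the base axis. Payload 8.4 kg.
Tool frame: the origin (TCP) lies on the centre line of the jaws, within the pads' length; the fingertips stand 17 mm ahead of it and the grasp point (between the pads) lies 2 mm behind it (bot.tcp_to_tips is the z of the fingertips in the tool frame, in m); z points along the fingers, y is the line along which they close (so a half turn about z gives the same grasp; the last joint's range is limited). The gripper opens to 85 mm and grips with 20 to 120 N. Pads are 22 mm wide; open, the fingers measure 114 mm over their backs; the gripper's body (76 mm by 85 mm) begins 54 mm behind the grasp point. The pads swing forward as they close: fully open they stand 13 mm farther back than shut.
Start: joints at [1.203, 0.353, 1.633, -0, 1.155, -0.002], TCP at [0.224, 0.584, 0.214] pointing down, gripper open.
Joint ranges: [-2.63, 2.63], [-0.92, 2.1], [0.06, 2.66], [-1.3, 4.44], [0, 2.69], [-3.02, 3.02]. Speed limits (rad/s): [2.22, 2.22, 2.79, 3.14, 3.14, 3.14].

### API

Orientations are given as a unit quaternion [x, y, z, w].
In Python, from workcell import bot, hand, kinematics, get_obs, vision, hand_in gives the robot as it stands. The module is installed in compiled form; this text tells all that it offers. Calls block until the motion is done:
- bot.reach(position, orientation): joint-space move of the TCP to a pose.
- bot.servo_line(position, ori=None, velocity=0.15): straight line of the TCP; ori=None keeps the orientation; velocity is the mean speed in m/s.
- bot.goto_joints(angles): joint-space move.
- hand.move_gripper(opening, strength=None): finger opening in m; strength is the grip in N (None keeps the last); returns when the fingers have stopped.
- bot.dwell(seconds).
- kinematics.solve_ik(position, orientation): joint angles nearest the present ones, or None.
- get_obs(): the state.
- vision.read_camera(name): name is "scene" or "top"; returns a dict with "frame" (400x640x3 uint8, red, green, blue), "intrinsics" (3x3 intrinsics, pixels), "view" (4x4, takes a point from world to camera coordinates). Camera axes: x right, y down, z forward; pixel columns grow to the right and rows downward; lengths in m; the calibration is good to about 2 mm. A picture is of the moment at which its call begins. There is no depth.
A pose or a line that the arm cannot do raises bot.IKError and nothing moves.
- hand_in(): hands the job in; it is judged then, once.
The state is a dict: "time_s": time; "joint_pos": joint angles; "joint_vel": joint speeds; "joint_efforts": joint torques, N m; "position": TCP position; "orientation": TCP orientation; "wrist_force": force on the tool from outside, world axes, zero at the start; "ft_torque": the same for the moment, N m; "gripper_width": finger opening in m; "grip_force": force on a finger pad.
Only numpy, scipy, OpenCV 4.12 (cv2) and the standard library are available. Lean on these libraries where they do the work, as an engineer would, in place of code of your own. Each camera call takes 0.05 s, during which the arm holds its last target. There are 200 camera calls.

### The job

Push the short detergent carton that stands loose on the counter down into the open drawer, upright in the row next to the sprung plate, until it sits fully on the drawer floor and nothing stands above the rim. Then, with the drawer still open, feel along the row by touch: touch the top of the middle carton, then the top of the carton at the end wall, and press down anything that stands proud. Finally push the drawer fully shut, leaving the tall carton (too tall for the drawer), the bottle and the jar where they are.

Things in the scene. Friction and masses are not known exactly. Their poses are not given: they have to be found in the camera images.
- unit: Fixed grey counter-top drawer unit, 190 x 232 x 140 mm (x, y, z); origin at the centre of its underside on the counter, its open front faces its own -x (about towards the robot). Its 12 mm top board lies from 128 to 140 mm height, so its front edge (at x = -95 mm) overhangs the drawer rim by only 4 mm: anything more than that above the rim stops the drawer.
- drawer (a joint): The drawer's slide: 0 m is fully shut, positive is pulled out along the unit's -x, at most 0.155 m. It starts pulled out 0.14 to 0.155 m and slides with about 3 N of friction, by pushing on its front. It stays where it is left.
- drawer_floor (a point): Centre of the drawer's inner floor, 24 mm above the counter, axes parallel to the unit's; moves with the drawer. The inside is 140 mm along x, 186 mm along y, 100 mm deep to the rim, walls 8 mm. The cartons stand in a row along y: end carton at the +y wall, middle carton, an open gap, then the sprung plate.
- drawer_front (a point): Middle of the top edge of the drawer front's outer face (84 mm towards -x from the floor's centre), level with the rim. The grey front is 14 mm thick and 232 mm wide along y. A bar handle stands 35 mm off it, 75 mm below the rim.
- follower (a joint): Slide of the sprung plate in the drawer: 0 m is at rest, positive is pushed back towards the drawer's -y, at most 0.042 m. A spring (4 N at rest, 120 N/m) presses it to the cartons. The gap to the middle carton is only 27 to 30 mm, so the plate must go back 13 to 20 mm for the 46 mm carton; its squeeze can hold a carton up until pressed down.
- follower_face (a point): Top middle of the sprung plate's front face, 95 mm above the drawer floor, facing the cartons (+y of the drawer). The aluminium plate is 112 mm along x, 8 mm thick, and reaches from 3 to 95 mm above the drawer floor.
- carton_new: paper carton 60 x 46 x 92 mm (x, y, z), white with a plain brown band low down; origin at the centre of its underside. 0.18 to 0.35 kg. The short one of the two on the counter, to be packed with its 46 mm along the row: grip it high across the 60 mm; 40 mm of room is left either side, so open the fingers only a little in the drawer. The two may swap places.
- carton_mid: paper carton 60 x 46 x 92 mm (x, y, z), white with a plain brown band low down; origin at the centre of its underside. Already in the drawer, next to the gap, its 46 mm along the row; stands loose on the drawer floor and may slide.
- carton_end: paper carton 60 x 46 x 92 mm (x, y, z), white with a plain brown band low down; origin at the centre of its underside. Already in the drawer, by the +y end wall, its 46 mm along the row; stands loose on the drawer floor and may slide.
- carton_new_top (a point): Centre of the top of the carton to pack, 92 mm above its underside.
- carton_mid_top (a point): Centre of the top of the middle carton, 92 mm above its underside.
- carton_end_top (a point): Centre of the top of the end carton, 92 mm above its underside.
- carton_tall: The same make of white carton with a brown band, but 130 mm tall (60 x 46 x 130 mm), standing on the counter; origin at the centre of its underside. Does not fit under the top board; leave alone.
- soap_bottle: White bottle with a black cap, 64 mm across, 190 mm tall, origin at the centre of its base; leave alone.
- peg_jar: Glass jar with a wooden lid, 80 mm across, 110 mm tall, origin at the centre of its base; leave alone.
Mind the look-alikes: they are no part of the job. What is shaped like the carton_new but red is not meant.

How it is judged:
By the outcome, as a careful person would: the job done as asked, in the order asked, and still so for the second after the job is handed in, with the robot touching nothing.
It also fails if it takes over 69 s, if anything falls off the work surface, if the arm or the gripper's body presses on something with over 40 N, if the wrist force passes 120 N, or if a joint passes its speed limit or range.

## Working session

There is one attempt and no reset: what is moved stays moved. The work goes in short steps, each a Python script; the robot and the scene stay as the last script left them, time stands still between calls to the robot, and variables do not carry over. Pictures are saved under pics/ and viewed, at most 10 in all, crops included, and the job is handed in when it is done.

```bash
mkdir -p pics
python3 - <<'E'
from workcell import vision,get_obs,bot
import cv2,numpy as np
for n in("scene","top"):
    d=vision.read_camera(n); cv2.imwrite(f"pics/{n}0.png",cv2.cvtColor(d["frame"],cv2.COLOR_RGB2BGR))
    np.savez(f"{n}.npz",K=d["intrinsics"],V=d["view"]); print(n,d["intrinsics"].tolist(),np.round(d["view"],4).tolist())
o=get_obs();print(o["time_s"],o["orientation"],bot.tcp_to_tips)
E
```

```text
scene [[395.4753012708577, 0.0, 325.23605294593676], [0.0, 395.4753012708577, 204.69378117692787], [0.0, 0.0, 1.0]] [[-0.7659, 0.6427, -0.0185, 0.4689], [0.3593, 0.404, -0.8412, -0.072], [-0.5332, -0.6509, -0.5404, 1.1885], [0.0, 0.0, 0.0, 1.0]]
top [[361.52010060564805, 0.0, 321.4234185672305], [0.0, 361.52010060564805, 200.5486628333759], [0.0, 0.0, 1.0]] [[0.0242, -0.9993, 0.029, -0.1032], [-0.9915, -0.0277, -0.1273, 0.5262], [0.128, -0.0257, -0.9914, 0.8959], [0.0, 0.0, 0.0, 1.0]]
0.1 [ 1.81878475e-01  9.83320811e-01 -6.23054754e-04 -1.23257241e-04] 0.017
```

View pics/scene0.png

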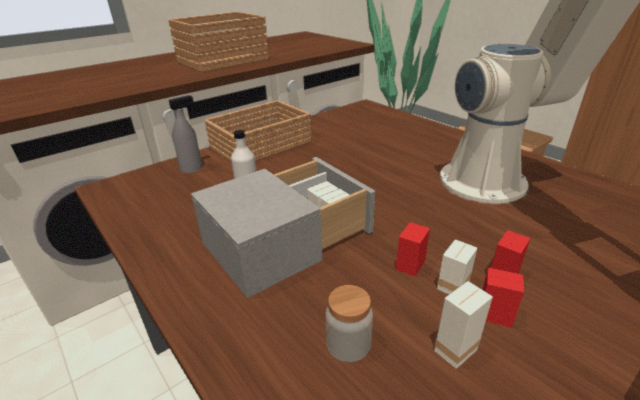

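View pics/top0.png

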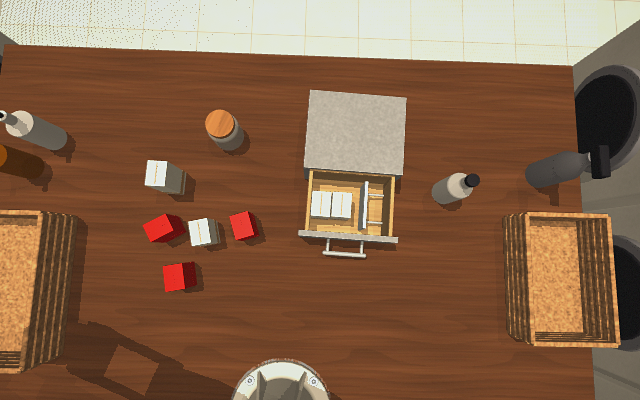

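The robot's arm is out of view. There are two white cartons: scene (457,268) = top (202,232), and scene (463,322) = top (160,175). The first looks shorter, so I expect it is carton_new. The red ones at top (163,228), (243,226) and (179,277) are look-alikes. The drawer is open towards the robot, with the cartons at top (332,205) and the plate at (364,205). I'll confirm with enlarged crops.

Run:
```python
import cv2,numpy as np
t=cv2.imread("pics/top0.png");s=cv2.imread("pics/scene0.png")
R=lambda im,x,y,w,h,k:cv2.resize(im[y:y+h,x:x+w],None,fx=k,fy=k,interpolation=cv2.INTER_CUBIC)
# cartons: top crop (140,150,100,100)x4 | scene crop (425,230,100,145)x4
a=R(t,135,150,100,140,4);b=R(s,425,230,100,140,4)
cv2.imwrite("pics/c1.png",np.hstack([a,b]))
# drawer: top (295,85)-(415,265) x... 
cv2.imwrite("pics/c2.png",R(t,292,155,120,110,5))
cv2.imwrite("pics/c3.png",R(s,190,150,190,140,4))
```

```text
(no output)
```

View pics/c1.png

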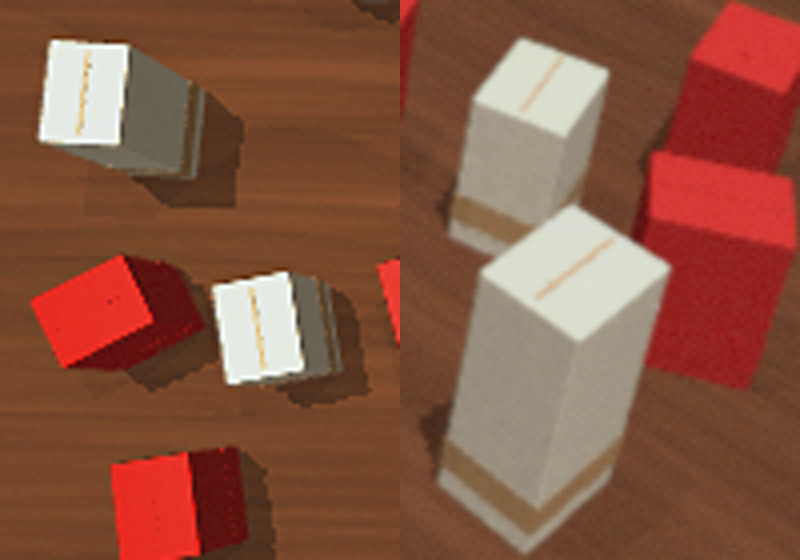

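View pics/c2.png

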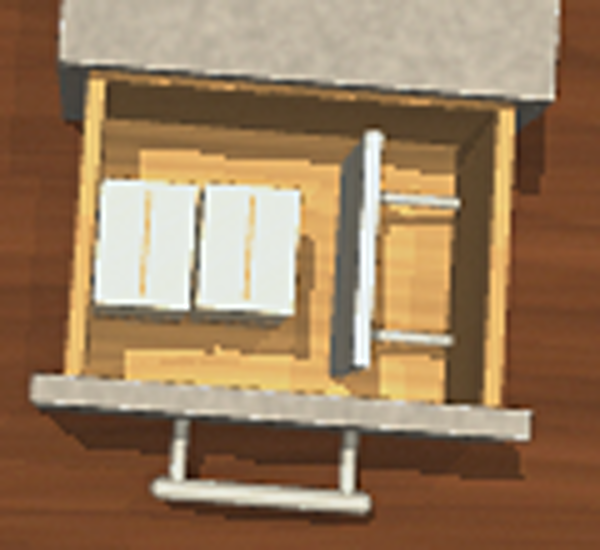

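View pics/c3.png

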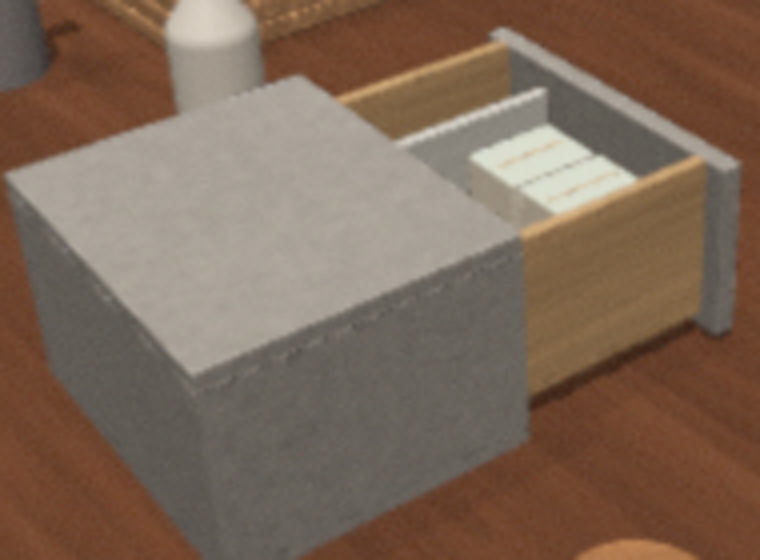

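Crop c1 confirms it: the white carton at top (202,232) and scene (457,268) is the short one, and the one at (160,175)/(463,322) is clearly taller. Crops c2 and c3 show the two drawer cartons, the gap and the plate. The plate's face in c2 runs from (366,133) to (355,366). Next I'll triangulate.

```bash
cat > geo.py <<'E'
import numpy as np,cv2
C={n:np.load(f"{n}.npz") for n in("scene","top")}
P={n:C[n]["K"]@C[n]["V"][:3] for n in C}
px=lambda p,k,ox,oy:(np.array(p,float)+.5)/k-.5+[ox,oy]
def tri(pt,ps):
    X=cv2.triangulatePoints(P["top"],P["scene"],np.array(pt,float).T,np.array(ps,float).T);return (X[:3]/X[3]).T
def plane(p,z,n="top"):
    p=np.atleast_2d(p);out=[]
    for u,v in p:
        M=P[n];A=np.array([M[0,:2]-u*M[2,:2],M[1,:2]-v*M[2,:2]]);b=-np.array([M[0,2]*z+M[0,3]-u*(M[2,2]*z+M[2,3]),M[1,2]*z+M[1,3]-v*(M[2,2]*z+M[2,3])])
        out.append(np.linalg.solve(A,b))
    return np.array(out)
E
python3 - <<'E'
from geo import *
np.set_printoptions(precision=4,suppress=True)
def rep(n,t,s):
    X=tri(t,s);c=X.mean(0);e=(X[0]+X[1]-X[2]-X[3])/2;print(n,"c",c,"z",X[:,2],"len",np.linalg.norm(e),"yaw",np.degrees(np.arctan2(e[1],e[0])))
T=lambda p:px(p,4,135,150);S=lambda p:px(p,4,425,230);D=lambda p:px(p,5,292,155);E=lambda p:px(p,4,190,150)
# order +x+y,+x-y,-x-y,-x+y
new=[(213,287),(288,272),(303,376),(228,385)]
rep("new",T(new),S([(167,136),(72,98),(122,38),(209,73)]))
rep("tall",T([(50,40),(130,45),(122,143),(40,140)]),S([(178,341),(82,271),(172,207),(269,268)]))
mid=[(205,186),(300,191),(293,315),(196,309)];end=[(103,181),(198,186),(190,309),(94,302)]
rep("mid",D(mid),E([(520,187),(470,157),(547,124),(598,155)]))
def pl(n,p,z):
    X=plane(p,z);e=(X[0]+X[1]-X[2]-X[3])/2;print(n,X.mean(0),np.linalg.norm(e),np.degrees(np.arctan2(e[1],e[0])))
pl("new.092",T(new),.092);pl("mid.116",D(mid),.116);pl("end.116",D(end),.116)
U=np.array([(62,65),(555,100)]);X=tri(D(U),E([(525,232),(302,76)]));print("unit front edge",X,"plane",plane(D(U),.14))
print("unit scene .14",plane(E([(525,232),(302,76),(8,177),(198,375)]),.14,"scene"))
X=plane(D(U),.14);d=X[0]-X[1];print("unit yaw",np.degrees(np.arctan2(-d[0],d[1])),np.linalg.norm(d))
print("front inner",plane(D([(33,375),(531,411)]),.124),"outer",plane(D([(30,402),(528,438)]),.124))
print("plate face",plane(D([(366,133),(355,366)]),.119))
print("side walls inner +y/-y",plane(D([(105,80),(86,378)]),.124),plane(D([(496,110),(484,405)]),.124))
E
```

```text
new c [0.4367 0.2021 0.0901] z [0.0902 0.0912 0.0894 0.0896] len 0.06037139726623531 yaw 12.343772673294895
tall c [0.5693 0.2986 0.1281] z [0.1286 0.1285 0.1272 0.1279] len 0.05851294716391149 yaw -1.586138852419464
mid c [ 0.5081 -0.1325  0.1142] z [0.1141 0.1138 0.1152 0.1139] len 0.05840271866086508 yaw -2.5477806157907357
new.092 [0.4381 0.1996] 0.0606374794959665 12.1532641709292
mid.116 [ 0.51   -0.1344] 0.05859995270937192 -2.703118984459233
end.116 [ 0.5113 -0.0862] 0.05782958883409739 -2.562403314351767
unit front edge [[ 0.5886 -0.0425  0.1385]
 [ 0.5789 -0.272   0.1383]] plane [[ 0.5906 -0.0447]
 [ 0.5811 -0.2736]]
unit scene .14 [[ 0.5884 -0.0385]
 [ 0.5794 -0.2662]
 [ 0.7682 -0.2732]
 [ 0.7776 -0.0456]]
unit yaw -2.39166719375826 0.22904864688971988
front inner [[ 0.4484 -0.0354]
 [ 0.4377 -0.2658]] outer [[ 0.436  -0.0345]
 [ 0.4252 -0.2644]]
plate face [[ 0.5669 -0.1888]
 [ 0.4566 -0.1847]]
side walls inner +y/-y [[ 0.5876 -0.0647]
 [ 0.4476 -0.0598]] [[ 0.5788 -0.2496]
 [ 0.4399 -0.244 ]]
```

```bash
cat > h.py <<'E'
import numpy as np
from scipy.spatial.transform import Rotation as R
from workcell import bot,hand,kinematics,get_obs,vision
YD=np.radians(-2.5);u=np.array([np.cos(YD),np.sin(YD),0]);v=np.array([-np.sin(YD),np.cos(YD),0]);Z=np.array([0,0,1.])
MID=np.array([.509,-.1335,0]);END=np.array([.5103,-.0853,0]);G=.080   # G: TCP height above carton underside
B0=np.array([[0,1,0],[1,0,0],[0,0,-1.]])  # tool axes: y along carton x, z down
def ori(yaw,th=0): return (R.from_euler('z',yaw)*R.from_euler('x',th)*R.from_matrix(B0)).as_quat()
def slot(g,zB,th):
    """TCP pose with the carton's +y lower edge (B) at g beyond mid's -y face, height zB, tilted th (-y edge low)"""
    Bp=MID-.023*v+.0015*u+g*v+zB*Z
    e=np.cos(th)*v+np.sin(th)*Z; up=-np.sin(th)*v+np.cos(th)*Z
    return Bp-.023*e+G*up, ori(YD,th)
def st(t=""):
    o=get_obs();print(t,"t%.1f"%o["time_s"],"p",np.round(o["position"],4),"F",np.round(o["wrist_force"],1),"w %.4f g %.0f"%(o["gripper_width"],o["grip_force"]));return o
def down(p,zmin,fmax,step=.002,vel=.03):
    z=p[2]
    while z>zmin:
        z-=step;bot.servo_line([p[0],p[1],z],velocity=vel)
        if get_obs()["wrist_force"][2]>fmax:break
    return st("down")
E
python3 - <<'E'
from h import *
c=np.array([.4374,.2010,0]);y=np.radians(12.2);q=ori(y)
d=np.radians
for a in [(-.018,.2,0),(-.008,.16,30)]:
    print(kinematics.solve_ik(*slot(a[0],a[1],d(a[2]))))
hand.move_gripper(.078)
bot.reach(c+[0,0,.20],q);bot.servo_line(c+[0,0,G],velocity=.12);st("at")
hand.move_gripper(.05,60);st("grip")
bot.servo_line(c+[0,0,.22],velocity=.2);st("lift")
p,qq=slot(-.006,.20,d(30));bot.reach(p,qq);o=st("over")
import cv2
f=[cv2.cvtColor(vision.read_camera(n)["frame"],cv2.COLOR_RGB2BGR) for n in("top","scene")]
cv2.imwrite("pics/g1.png",np.hstack([cv2.resize(f[0][60:280,260:460],(400,440)),cv2.resize(f[1][80:300,180:380],(400,440))]))
E
```

```text
[-3.73752411e-01  1.68467428e-01  1.72840856e+00 -4.44089210e-16
  1.24471666e+00 -3.30119180e-01]
[-0.68368922  0.42124631  1.63558803  0.41703279  1.42982365 -0.77233738]
at t3.1 p [0.4379 0.2013 0.0805] F [ 0.4 -0.3 -0.7] w 0.0783 g 0
grip t3.5 p [0.4375 0.201  0.0803] F [ 0.3 -1.6 -1. ] w 0.0500 g 0
lift t4.3 p [0.4368 0.2007 0.2191] F [ 0.   0.9 -0.2] w 0.0500 g 0
over t6.0 p [ 0.5068 -0.2213  0.2576] F [ 0.5  0.8 -0.1] w 0.0504 g 0
```

View pics/g1.png

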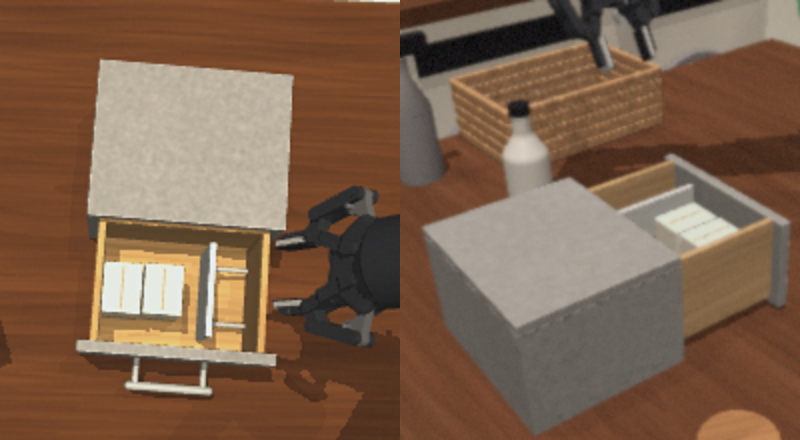

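The fingers hold nothing; they closed to 50 mm with no contact. I'll look at where the carton is now.

Run:
```python
from h import *
import cv2
f=[cv2.cvtColor(vision.read_camera(n)["frame"],cv2.COLOR_RGB2BGR) for n in("top","scene")]
cv2.imwrite("pics/g2.png",np.hstack([cv2.resize(f[0][150:290,135:235],None,fx=4,fy=4,interpolation=2),cv2.resize(f[1][230:370,425:525],None,fx=4,fy=4,interpolation=2)]))
```

```text
(no output)
```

View pics/g2.png

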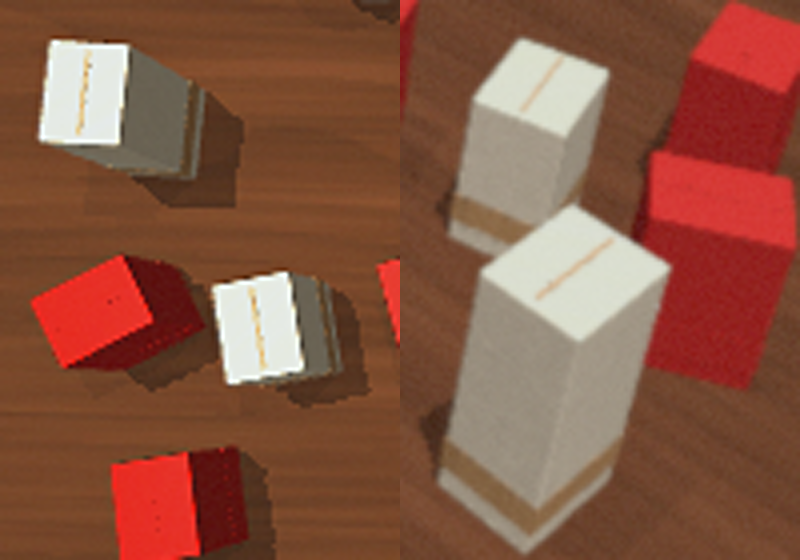

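The carton hasn't moved, so the fingers must have closed above its top. I'll triangulate the fingertips from g1, where they're at top crop (277,240) and (275,305), and scene crop (605,68) and (650,57).

Run:
```python
from geo import *
from h import *
t=np.array([(277,240),(275,305)])/2+[260,60]; s=np.array([(205,68),(250,57)])/2+[180,80]
o=get_obs();Rm=R.from_quat(o["orientation"]);p=np.array(o["position"])
for ss in (s,s[::-1]):
    X=tri(t,ss);print(np.round(X,4).tolist(),"tool frame",np.round(Rm.inv().apply(X-p),4).tolist())
print(np.round(Rm.as_matrix(),3).tolist(),p,get_obs()["time_s"])
```

```text
[[0.5404, -0.2296, 0.2801], [0.4777, -0.2276, 0.2786]] tool frame [[0.0051, 0.0337, -0.0226], [0.0038, -0.029, -0.0217]]
[[0.5179, -0.2075, 0.299], [0.5016, -0.2491, 0.2619]] tool frame [[0.0328, 0.0103, -0.0285], [-0.0222, -0.0042, -0.0175]]
[[0.036, 0.999, 0.021], [0.865, -0.042, 0.499], [0.5, 0.0, -0.866]] [ 0.506965   -0.22129136  0.25793086] 6.1917
```

The real fingertips sit about 39 mm further back along the tool axis than stated: tool z is −22 mm instead of +17 mm. That explains the miss. I only need the grasp height relative to the carton, so I'll regrip 40 mm lower with force-guarded steps.

```bash
sed -i 's/G=.080/G=.040/' h.py
python3 - <<'E'
from h import *
d=np.radians
c=np.array([.4374,.2010,0]);q=ori(d(12.2))
p,_=slot(-.006,.26,d(30));bot.servo_line(p,ori(YD,0),velocity=.25)
hand.move_gripper(.078)
bot.reach(c+[0,0,.16],q);bot.servo_line(c+[0,0,.078],velocity=.15)
o=down(c+[0,0,.078],G+.001,6,.004,.08)
if o["position"][2]<G+.006:
    hand.move_gripper(.05,60);o=st("grip")
    if o["gripper_width"]>.055:
        bot.servo_line(c+[0,0,.20],velocity=.2);st("lift")
        p,qq=slot(-.006,.18,d(30));bot.reach(p+[0,0,.05],qq);st("over")
import cv2
f=[cv2.cvtColor(vision.read_camera(n)["frame"],cv2.COLOR_RGB2BGR) for n in("top","scene")]
cv2.imwrite("pics/g3.png",np.hstack([cv2.resize(f[0][60:280,260:460],(400,440)),cv2.resize(f[1][80:300,180:380],(400,440))]))
E
```

```text
down t12.0 p [0.4372 0.2009 0.0377] F [ 0.1 -0.7 -0.3] w 0.0784 g 0
grip t12.3 p [0.4376 0.201  0.0383] F [0.5 0.7 4.7] w 0.0589 g 65
lift t13.3 p [0.4365 0.2006 0.1988] F [ 0.2 -0.1 -2.8] w 0.0591 g 65
over t14.9 p [ 0.5076 -0.2013  0.2529] F [ 0.1  0.5 -2.9] w 0.0595 g 65
```

View pics/g3.png

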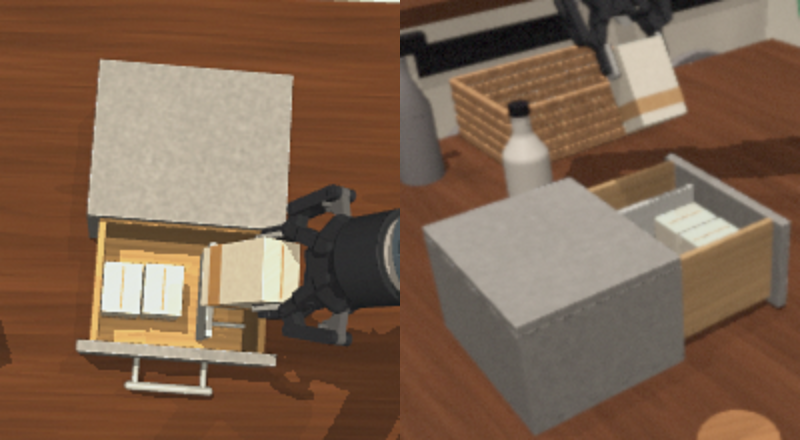

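The carton is held (about 0.29 kg) and tilted as intended. As a check, I'll project its predicted lower corners and compare them with the picture.

```bash
sed -i 's/G=.040/G=.0383/' h.py
python3 - <<'E'
from geo import *
from h import *
o=get_obs();Rm=R.from_quat(o["orientation"]).as_matrix();p=np.array(o["position"])
for n,a,b in(("A-x",-.023,-.03),("A+x",-.023,.03),("B-x",.023,-.03),("B+x",.023,.03)):
    X=p+Rm@[a,b,G]
    r=[]
    for c,k,off,h in(("top",2,(260,60),0),("scene",2,(180,80),400)):
        q=P[c]@np.append(X,1);q=q[:2]/q[2];r.append(np.round((q-off)*k+[h,0]))
    print(n,np.round(X,4),r)
E
```

```text
A-x [ 0.4777 -0.2006  0.2085] [array([233., 311.]), array([666., 119.])]
A+x [ 0.5377 -0.2031  0.2084] [array([235., 255.]), array([624., 132.])]
B-x [ 0.4794 -0.1608  0.2315] [array([198., 307.]), array([685., 111.])]
B+x [ 0.5394 -0.1633  0.2314] [array([201., 248.]), array([643., 125.])]
```

The prediction matches the picture. Now I'll insert: lower −y edge into the gap, push the plate back, bring the carton upright, then lower it.

Run:
```python
from h import *
d=np.radians
W=[(.0198,.150,30,.15),(.0198,.130,30,.05),(.008,.130,30,.05),(-.003,.130,30,.05),(-.003,.119,15,.04),(-.003,.095,15,.04),(-.002,.085,0,.04)]
for g,z,th,vel in W:
    p,q=slot(g,z,d(th));bot.servo_line(p,q,velocity=vel);o=st((g,z,th))
    if np.linalg.norm(o["wrist_force"])>35:print("STOP");break
import cv2
f=[cv2.cvtColor(vision.read_camera(n)["frame"],cv2.COLOR_RGB2BGR) for n in("top","scene")]
cv2.imwrite("pics/g4.png",np.hstack([cv2.resize(f[0][130:270,280:420],(400,400)),cv2.resize(f[1][140:260,260:380],(400,400))]))
```

```text
(0.0198, 0.15, 30) t15.7 p [ 0.5092 -0.1759  0.1723] F [ 1.  -0.3 -2.4] w 0.0588 g 65
(0.0198, 0.13, 30) t16.2 p [ 0.5085 -0.1757  0.1515] F [-0.5  0.  -3. ] w 0.0594 g 65
(0.008, 0.13, 30) t16.6 p [ 0.508  -0.1873  0.152 ] F [-0.5  4.8 -0.5] w 0.0592 g 66
(-0.003, 0.13, 30) t17.0 p [ 0.5075 -0.1979  0.1519] F [-0.6  6.3  1.1] w 0.0590 g 66
(-0.003, 0.119, 15) t17.4 p [ 0.5084 -0.1895  0.1511] F [0.5 6.3 3.1] w 0.0593 g 67
(-0.003, 0.095, 15) t18.2 p [ 0.5081 -0.1905  0.1261] F [ 0.7  6.8 -1.7] w 0.0595 g 66
(-0.002, 0.085, 0) t18.6 p [ 0.5089 -0.1795  0.1235] F [ 0.9  5.5 -2.5] w 0.0596 g 66
```

The plate is pressing with 5–7 N as expected, so the carton is in the gap. I'll lower it to the floor, release, and press from above.

Run:
```python
from h import *
p,q=slot(-.001,.034,0);bot.servo_line(p,velocity=.06);st("low")
down(p,.024+G-.004,12,.002,.05)
hand.move_gripper(.070);st("rel")
o=get_obs();p=np.array(o["position"]);bot.servo_line([p[0],p[1],.17],velocity=.2)
hand.move_gripper(0.0,40)
c=np.array([p[0],p[1],0])
bot.servo_line(c+[0,0,.155],velocity=.15)
o=down(c+[0,0,.155],.10,25,.003,.06)
bot.servo_line(c+[0,0,.17],velocity=.2);st()
import cv2
f=[cv2.cvtColor(vision.read_camera(n)["frame"],cv2.COLOR_RGB2BGR) for n in("top","scene")]
cv2.imwrite("pics/g5.png",np.hstack([cv2.resize(f[0][130:270,280:420],(400,400)),cv2.resize(f[1][140:260,260:380],(400,400))]))
```

```text
low t19.7 p [ 0.5085 -0.1798  0.0719] F [ 1.4  5.  -6.4] w 0.0594 g 66
down t21.2 p [ 0.5104 -0.1801  0.0623] F [-0.3  8.6 16. ] w 0.0593 g 68
rel t21.5 p [ 0.5089 -0.1809  0.0606] F [ 0.2  0.1 -0.4] w 0.0700 g 0
down t27.8 p [ 0.5098 -0.1811  0.0985] F [ 1.  -0.1  4.9] w -0.0001 g 2
 t28.3 p [ 0.5087 -0.1809  0.1699] F [ 0.3  0.4 -0.7] w 0.0003 g 0
```

View pics/g5.png

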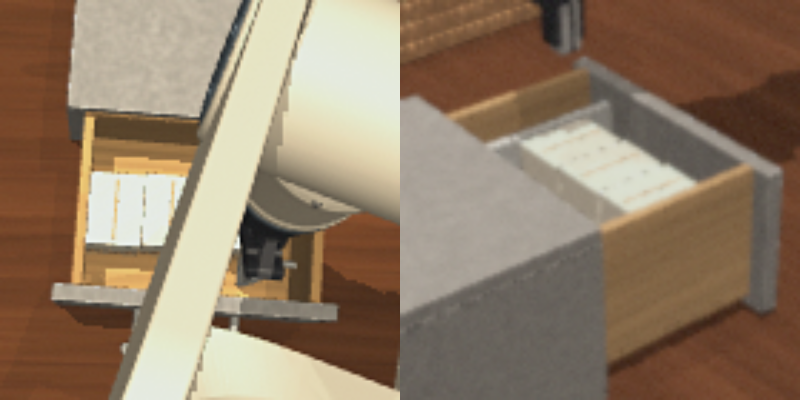

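The new carton sits level with the row. The closed fingertips met its top at TCP z ≈ 0.0985, so contact on a seated carton should come at about 0.099. I'll press it firmly, then touch the middle and end cartons.

Run:
```python
from h import *
N=np.array([.509,-.1805,0])
for n,c,f in(("new",N,28),("mid",MID+.002*v,20),("end",END+.001*v,20)):
    bot.servo_line(c+[0,0,.120],velocity=.15);bot.servo_line(c+[0,0,.104],velocity=.08)
    z=.104;log=[]
    while z>.080:
        z-=.002;bot.servo_line([c[0],c[1],z],velocity=.05);o=get_obs();log.append((round(z,3),round(o["position"][2],4),round(o["wrist_force"][2],1)))
        if o["wrist_force"][2]>f:break
    print(n,log);bot.servo_line(c+[0,0,.120],velocity=.15)
st()
```

```text
new [(0.102, np.float64(0.1023), np.float64(-0.3)), (0.1, np.float64(0.0999), np.float64(-0.6)), (0.098, np.float64(0.0985), np.float64(4.7)), (0.096, np.float64(0.0984), np.float64(20.9)), (0.094, np.float64(0.0983), np.float64(35.1))]
mid [(0.102, np.float64(0.1021), np.float64(0.0)), (0.1, np.float64(0.1), np.float64(-0.1)), (0.098, np.float64(0.0984), np.float64(4.8)), (0.096, np.float64(0.0983), np.float64(20.4))]
end [(0.102, np.float64(0.1021), np.float64(0.1)), (0.1, np.float64(0.1), np.float64(0.2)), (0.098, np.float64(0.0984), np.float64(5.4)), (0.096, np.float64(0.0983), np.float64(20.4))]
 t35.1 p [ 0.5108 -0.0844  0.1204] F [-0.3 -0.2 -0.4] w 0.0005 g 0
```

All three cartons give the same contact height (0.0984), so nothing stands proud. Now I'll shut the drawer.

Run:
```python
from h import *
F0=np.array([.4306,-.149,0]);cur=np.array(get_obs()["position"])
q=None
for s in(1,-1):
    qq=ori(YD+s*np.pi/2);j=kinematics.solve_ik(F0-.05*u+.2*Z,qq);print(s,j)
    if j is not None and (q is None or abs(j[5])<b): q,b=qq,abs(j[5])
bot.servo_line(cur*[1,1,0]+.17*Z,velocity=.2)
bot.reach(F0-.05*u+.17*Z,q);bot.servo_line(F0-.05*u+.078*Z,velocity=.15);st("start")
s=-.05
bot.servo_line(F0-.025*u+.078*Z,velocity=.1);s=-.025
while s<.17:
    s+=.015 if s<.10 else .004
    bot.servo_line(F0+s*u+.078*Z,velocity=.08);o=get_obs();f=-np.dot(o["wrist_force"],u);print(round(s,3),round(float(f),1),end="; ")
    if f>18:break
st("end")
bot.servo_line(F0+(s-.06)*u+.078*Z,velocity=.15);bot.servo_line(F0+(s-.06)*u+.2*Z,velocity=.2);st("away")
import cv2
f=[cv2.cvtColor(vision.read_camera(n)["frame"],cv2.COLOR_RGB2BGR) for n in("top","scene")]
cv2.imwrite("pics/g6.png",np.hstack([cv2.resize(f[0][60:260,130:480],(400,229)),cv2.resize(f[1][120:370,180:530],(400,286))[:229]]))
```

```text
1 [-3.71802432e-01  2.12355406e-02  2.08287189e+00 -4.44089210e-16
  1.03748522e+00 -1.89896553e+00]
-1 [-3.71802432e-01  2.12355406e-02  2.08287189e+00 -4.44089210e-16
  1.03748522e+00  1.24262713e+00]
start t37.5 p [ 0.3811 -0.1469  0.0784] F [-0.1 -0.8  0.4] w 0.0002 g 0
-0.01 -0.7; 0.005 -0.3; 0.02 0.7; 0.035 -0.5; 0.05 -0.1; 0.065 -0.3; 0.08 0.8; 0.095 0.4; 0.11 0.2; 0.114 0.6; 0.118 0.4; 0.122 0.9; 0.126 0.1; 0.13 4.9; 0.134 19.8; end t42.5 p [ 0.5594 -0.1544  0.0773] F [-19.8  -0.7  12.3] w -0.0002 g 10
away t43.8 p [ 0.5044 -0.1521  0.1991] F [-0.6 -0.3  0. ] w 0.0003 g 0
```

View pics/g6.png

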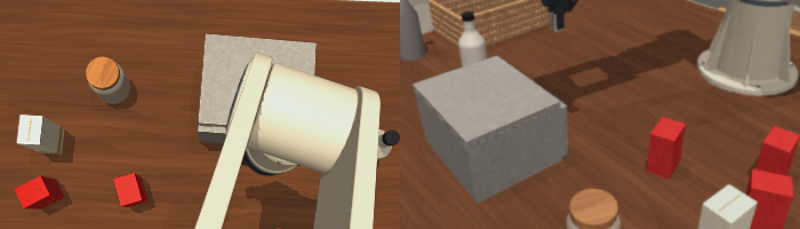

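The drawer came to a hard stop. I'll push once more to confirm it's fully shut, then move the arm aside and read the front's edge numerically from the top image.

Run:
```python
from h import *
from geo import *
import cv2
F0=np.array([.4306,-.149,0])
bot.servo_line(F0+.1*u+.078*Z,velocity=.2)
for s in(.122,.128,.132,.136,.139):
    bot.servo_line(F0+s*u+.078*Z,velocity=.06);o=get_obs();print(s,"actual %.4f"%np.dot(np.array(o["position"])-F0,u),np.round(o["wrist_force"],1))
bot.servo_line(F0+.07*u+.078*Z,velocity=.15);bot.servo_line(F0+.07*u+.2*Z,velocity=.25)
bot.reach([.3,.3,.3],ori(.8));st("away")
g=cv2.cvtColor(vision.read_camera("top")["frame"],cv2.COLOR_RGB2GRAY)
for w in(.08,0,-.08):
    c=F0+w*v; r=[]
    for x in np.arange(.10,.18,.004):
        q=P["top"]@np.append(c[:2]+x*u[:2],[.124,1]);q=q[:2]/q[2]
        r.append((round(float(c[0]+x),3),int(cv2.getRectSubPix(g,(1,1),(float(q[0]),float(q[1])))[0,0])))
    print(w,r)
```

```text
0.122 actual 0.1222 [-0.9 -0.3 -0.6]
0.128 actual 0.1283 [-0.1 -0.6  0.6]
0.132 actual 0.1290 [-9.7 -0.1  6.6]
0.136 actual 0.1287 [-24.9  -0.6  17.1]
0.139 actual 0.1286 [-35.8  -1.   23.9]
away t49.3 p [0.3004 0.2996 0.2996] F [-0.5  0.2 -0.5] w 0.0001 g 0
0.08 [(0.534, 78), (0.538, 68), (0.542, 54), (0.546, 54), (0.55, 54), (0.554, 54), (0.558, 67), (0.562, 68), (0.566, 68), (0.57, 67), (0.574, 70), (0.578, 198), (0.582, 182), (0.586, 185), (0.59, 123), (0.594, 116), (0.598, 186), (0.602, 180), (0.606, 177), (0.61, 181)]
0 [(0.531, 158), (0.535, 46), (0.539, 52), (0.543, 55), (0.547, 53), (0.551, 54), (0.555, 70), (0.559, 68), (0.563, 68), (0.567, 68), (0.571, 74), (0.575, 179), (0.579, 183), (0.583, 176), (0.587, 94), (0.591, 131), (0.595, 181), (0.599, 175), (0.603, 180), (0.607, 189)]
-0.08 [(0.527, 82), (0.531, 67), (0.535, 51), (0.539, 50), (0.543, 53), (0.547, 55), (0.551, 67), (0.555, 69), (0.559, 68), (0.563, 68), (0.567, 73), (0.571, 201), (0.575, 186), (0.579, 137), (0.583, 76), (0.587, 215), (0.591, 192), (0.595, 190), (0.599, 192), (0.603, 189)]
```

The front's 14 mm top edge now spans x 0.574 to 0.587 at mid-width, with its inner face flush with the unit front (0.586). It didn't budge under 36 N, so the drawer is fully shut, after about 143 mm of travel.

```bash
python3 -c "
from workcell import hand_in
print(hand_in())"
```

```text
the job is handed in; nothing more can be done
None
```

The short carton is fully seated in the row, the middle and end cartons were touched in order and neither stood proud, the drawer is pushed fully shut, the tall carton, bottle and jar were left alone, and the job was handed in at about 49 s after one missed first grasp.

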